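# Load a film carrier into the scanner's shuttle and start the scan

### The job

Load the black film carrier with the blue grip into the film scanner: slide it flat along the guide, nose first, into the shuttle and push it gently past the sprung ball until it clicks and is held fully home, never forcing it. Then let go of it and press the green scan key once it is held. Leave everything else on the desk alone.

Things in the scene. Friction and masses are not known exactly. Their poses are not given: they have to be found in the camera images.
- strip_carrier_grip (a point): To be loaded: flat black bar with a film strip on top, 150 x 60 x 12 mm, 0.2-0.35 kg. Blue grip tab on top near its rear: 34 mm long, 14 mm thick (y), 12 to 42 mm above the underside. This point: middle of the tab, 32 mm above the underside. x points to the nose end, 123 mm ahead (rear end 27 mm behind), z up. Notch in the right (-y) edge, 6.5 mm wide, its middle 30.5 mm before the nose end.
- plate_carrier_grip (a point): A second carrier of the same shape, grey with a white tab, not to be used or moved; same point and axes. It may lie where the black one did another time.
- scanner: The film scanner, fixed, placed and turned anew each time. Origin on the desk under the guide's middle line; x = loading direction, y left, z up. Bed (x -150 to 100, y -85 to 70 mm) with a flat top, the deck, 40 mm high; head behind it (x 100 to 270 mm) 112 mm high. Once the nose is in the shuttle, all forces between carrier and scanner together may not pass 60 N: push slowly, under 20 N.
- guide_mid (a point): Point on the deck, on the guide's middle line, at scanner x = -60 mm, y = 0; axes as the scanner's. On both sides stand guide rails 9 mm high, 65 mm apart, from 55 mm before this point to 60 mm beyond it; before that they flare apart for 28 mm. The carrier lies flat on the deck between them, nose to +x, and slides easily.
- guide_end (a point): Point on the deck at the rails' end, scanner x = 0, y = 0. Behind it the shuttle, an aluminium pocket for the nose. It parks anew each time: mouth 2 to 38 mm beyond this point, not reported, rigid. Mouth flared to 70 mm, narrowing in 8 mm to 61.6 mm; end wall 45 mm behind the mouth; from 18 mm in, a strap over it, 14.5 mm above the deck. Home, the carrier lies along x, y within 1 mm of 0.
- click_ball (a joint): Sprung ball 15 mm behind the shuttle's mouth, 5 mm proud of its right (-y) cheek. Value (m): 0 free, about 0.003 riding on the carrier's edge, 0.0009-0.0015 clicked into the notch. Going in, the nose meets the ball with 6 to 9 N of push, then 4 to 6 N slide it on for 20 mm, the push drops below zero as it clicks in, and 2 to 4 mm on the nose meets the hard end wall (push climbs past 12 N).
- scan_key_top (a point): Middle of the top of the green scan key, a round sprung button 22 mm across on the bed's right-hand side, its top about 60 mm above the desk. Pressed straight down it travels 4 mm and takes 5 N.
- scan_key (a joint): Travel of the scan key (m): 0 = up, 0.004 = fully pressed; it springs back.
- loupe: Black magnifier standing on the desk, 40 mm across, 48 mm high; origin under its middle. Leave it.
- film_reel: Dark film reel lying flat, 92 mm across, 39 mm high; origin under its middle. Leave it.
- film_can: Round aluminium film can, 108 mm across, 34 mm high; origin under its middle. Leave it.
- film_core: Black plastic core ring, 50 mm across, 35 mm high; origin under its middle. Leave it.
- dust_brush: Brush about 160 mm long, lying on the desk; origin about its middle. Leave it.
- splice_tape: Roll of yellow tape lying flat, 48 mm across, 19 mm high; origin under its middle. Leave it.

How it is judged (in metres and radians):
On the way:
1. the scan key is pressed down while the black carrier lies flat in the guide, home in the shuttle and held there by the clicked-in ball (value of joint scan_key above 0.003 m and value of joint click_ball between 0.0005 and 0.0021 m and x of strip_carrier_grip in the frame of scanner between -0.079 and -0.034 m and y of strip_carrier_grip in the frame of scanner between -0.003 and 0.003 m and z of strip_carrier_grip in the frame of scanner between 0.069 and 0.075 m and angle between the x axis of strip_carrier_grip and the x axis of scanner, either way round below 0.05 rad and angle between strip_carrier_grip's own z axis and vertical below 0.05 rad and linear speed of strip_carrier below 0.02 m/s), for 0.02 s.
At the end, for the whole second after the job is handed in: The black carrier lies flat, centred and straight in the guide (3 mm, 0.05 rad), home in the shuttle with the ball clicked into its notch (pushed back 0.5 to 2.1 mm; grip point beyond x = -79 mm of the scanner), at rest and let go, and the pressed scan key is up again (value of joint click_ball between 0.0005 and 0.0021 m and x of strip_carrier_grip in the frame of scanner between -0.079 and -0.034 m and y of strip_carrier_grip in the frame of scanner between -0.003 and 0.003 m and z of strip_carrier_grip in the frame of scanner between 0.069 and 0.075 m and angle between the x axis of strip_carrier_grip and the x axis of scanner, either way round below 0.05 rad and angle between strip_carrier_grip's own z axis and vertical below 0.05 rad and linear speed of strip_carrier below 0.02 m/s and value of joint scan_key below 0.001 m); the robot touches nothing.
It fails at once if with its nose in the shuttle, the carrier pressed against the scanner with more than 60 N, all their contacts added up (contact force between strip_carrier and scanner above 60 N and x of strip_carrier_grip in the frame of scanner above -0.115 m).
It fails at once if a bystander moved more than 30 mm (distance of any of plate_carrier_grip, loupe, film_reel, film_can, film_core, dust_brush, splice_tape from where it was at the start of the episode above 0.03 m).
It also fails if it takes over 69 s, if anything falls off the work surface, if the arm or the gripper's body presses on something with over 40 N, if the wrist force passes 120 N, or if a joint passes its speed limit or range.

### The arm

A 6-joint arm with a two-finger parallel gripper is mounted at the origin on the work surface. World frame = base frame: x ahead of the robot, y to its left, z up, the work surface at z = 0. Lengths are in mm, angles in degrees, forces in N, time in s.
With the tool pointing down it reaches from about 275 to 725 mm from the base axis. Payload 15.9 kg.
Tool frame: the origin (TCP) lies at the very end of the fingers, on their centre line; the grasp point (between the pads) lies 19 mm behind it; z points along the fingers, y is the line along which they close (so a half turn about z gives the same grasp; the last joint's range is limited). The gripper opens to 85 mm and grips with 20 to 120 N. Pads are 22 mm wide; open, the fingers measure 114 mm over their backs; the gripper's body (76 mm by 85 mm) begins 54 mm behind the grasp point. The pads swing forward as they close: fully open they stand 13 mm farther back than shut.
Start: joints at [72.594, 12.198, -1.971, 75.831, 0, 90], TCP at [149.568, 477.09, 231.306] pointing down, gripper open.
Joint ranges: [-170.91, 170.91], [-42.67, 98.43], [-65.05, 77.54], [-120.47, 116.71], [-90, 82.35], [-180, 180]. Speed limits (degrees/s): [108.29, 108.29, 136.94, 147.25, 180, 180].

### API

Orientations are given as a 3x3 rotation matrix whose columns are the frame's x, y, z axes.
In Python, from plant import bot, viewer gives the robot as it stands.
- The arm moves only by the shell command python3 -m creep 'ROWS' [FORCE]. ROWS is a JSON object of lists of equal length, an entry for each row: "claw": the opening in per cent of the stroke, from 0 (shut) to 100 (fully open); "offset": the shift along the tool's x, y, z as a fraction of full scale, a list of three; "turn": the turn, a rotation vector about the tool's x, y, z as a fraction of full scale, a list of three. In form: {"claw": [claw, ...], "offset": [[tx, ty, tz], ...], "turn": [[ax, ay, az], ...]}. A call has 1 to 12 rows; each row is the pose to reach, as a shift and turn from the pose commanded when the call began, along the tool's axes at that moment, turning the shorter way round; what a row does not reach only later rows make up. Full scale, the value 1, is 40 cm for a shift and 360 degrees for a turn. A row lasts 1/12 s, in which the tool goes at most 41.7 mm and 7.16 degrees, less where a joint would pass 70% of its speed; a pose out of reach is approached as far as the arm can. A call with a number of a shift or a turn outside -1 to 1 is refused whole. A call with a gripper value outside its range is refused whole. The fingers move at their own pace and stop on an object; FORCE is the grip in N (left out, the last holds). Time passes only in rows, so rows that repeat a pose let the fingers close. It gives the time, the measured TCP pose, the force, the opening and the grip force at its end, in the units of the state.
- bot.sense(): the state, without advancing time (a new reading comes with each control period).
- viewer.grab_frame(name): name is "scene" or "top"; returns (picture, depth): 480x640x3 uint8, red, green, blue; 480x640 float32, mm along the optical axis (not along the pixel's ray), 0 where there is no reading.
- viewer.get_calibration(name): a dict with "mtx" (3x3 intrinsics, pixels), "camera_from_world" (4x4, takes a point from world to camera coordinates). Camera axes: x right, y up, looking along -z (the intrinsics and any distortion apply to the point x, -y, -z); pixel columns grow to the right and rows downward; lengths in mm; the calibration is good to about 2 mm. A picture is of the moment at which its call begins. get_calibration takes no time and is no camera call.
- bot.hand_in(): hands the job in; it is judged then, once.
Trained networks look in the newest picture that a camera, given by its name, has taken for a name from the list of things; names that differ only in an ending like _2 or _b are one class to them, and where a whole thing is asked for, a point or a joint stands for the part that bears it (a point fixed in the world has none). Each returns a list of dicts, best first, with "confidence" (0 to 1); they miss things now and then, are a little off and sometimes report something else, mostly with a low value. They report only what shows in the picture. A call takes as long as a camera call.
- viewer.regions_of(name, camera): "pixels" (480x640 bool, what is visible of it) and "location" ([row, column] in pixels, amid what is visible of it).
The state is a dict: "time_s": time; "joint_positions": joint angles; "qd": joint speeds; "joint_efforts": joint torques, N m; "tool_pos": TCP position; "tool_rot": TCP orientation; "ft_force": force on the tool from outside, world axes, zero at the start; "ft_torque": the same for the moment, N m; "grip_width": opening from 0.0 (shut) to 1.0 (fully open); "grasp_force": force on a finger pad.
Only numpy, scipy, OpenCV 4.12 (cv2) and the standard library are available. Lean on these libraries where they do the work, as an engineer would, in place of code of your own. Each camera call takes 0.05 s, during which the arm holds its last target. There are 200 camera calls.

## Working session

There is one attempt and no reset: what is moved stays moved. The work goes in short steps, Python scripts to look and compute and a shell command to move; the robot and the scene stay as the last step left them, time stands still between calls to the robot, and variables do not carry over. Pictures are saved under pics/ and viewed, at most 10 in all, crops included, and the job is handed in when it is done.

```bash
mkdir -p pics; ls; cat > h.py <<'E'
import numpy as np, cv2
from plant import bot, viewer
def cal(n):
    c=viewer.get_calibration(n); return np.array(c["mtx"],float),np.array(c["camera_from_world"],float),c
def cloud(n,depth):
    K,T,_=cal(n); v,u=np.mgrid[0:480,0:640]
    x=(u-K[0,2])/K[0,0]*depth; y=(v-K[1,2])/K[1,1]*depth
    P=np.stack([x,-y,-depth,np.ones_like(depth)],-1)
    return (P@np.linalg.inv(T).T)[...,:3]
def save(n,f,img): cv2.imwrite('pics/'+f,cv2.cvtColor(img,cv2.COLOR_RGB2BGR))
E
python3 - <<'E'
from h import *
print(bot.sense())
for n in ("scene","top"):
    im,d=viewer.grab_frame(n); save(n,n+'0.png',im); np.save(n+'0.npy',d)
    K,T,c=cal(n); print(n,K.tolist(),np.linalg.inv(T).round(2).tolist(),c.keys())
    P=cloud(n,d)
    for o in ("strip_carrier_grip","plate_carrier_grip","scanner","scan_key_top","loupe","film_reel","film_can","film_core","dust_brush","splice_tape"):
        for r in viewer.regions_of(o,n)[:2]:
            m=r["pixels"]&(d>0); p=P[m]
            print(o,round(r["confidence"],2),np.round(r["location"]),m.sum(),np.median(p,0).round(0) if len(p) else None, np.percentile(p[:,2],[2,98]).round(0) if len(p) else None)
E
```

```text
pics
{'time_s': 0.0, 'joint_positions': array([ 7.25937260e+01,  1.22236398e+01, -2.00742848e+00,  7.58313499e+01,
       -6.87753684e-04,  9.00001121e+01]), 'qd': array([-0.02733495,  0.0464315 ,  0.08402537,  0.08537538, -0.0372669 ,
       -0.00076987]), 'joint_efforts': array([-2.65942699e-04, -6.86151338e+01,  4.87118089e+01,  1.70283200e-02,
       -1.53647011e-04,  4.76264881e-05]), 'tool_pos': array([149.47655754, 476.78464017, 230.83193016]), 'tool_rot': array([[-9.54206996e-01,  2.99146970e-01, -3.14435954e-04],
       [ 2.99147135e-01,  9.54206426e-01, -1.04310766e-03],
       [-1.20056897e-05, -1.08940324e-03, -9.99999407e-01]]), 'ft_force': array([-0.1052706 ,  0.66217718,  0.58732037]), 'ft_torque': array([ 0.01781662, -0.05500488,  0.05343781]), 'grasp_force': 0.0, 'grip_width': 1.0009113922264719}
scene [[519.3566783727382, 0.0, 317.3402593224823], [0.0, 519.3566783727382, 235.45539843981376], [0.0, 0.0, 1.0]] [[-0.84, -0.45, 0.3, 883.83], [0.54, -0.71, 0.45, 271.94], [0.01, 0.54, 0.84, 982.29], [0.0, 0.0, 0.0, 1.0]] dict_keys(['mtx', 'camera_from_world'])
strip_carri
[... 1057 characters left out ...]
d'])
strip_carrier_grip 0.71 [239. 363.] 2114 [ 594. -302.   13.] [ 2. 43.]
strip_carrier_grip 0.47 [206. 438.] 418 [ 658. -458.   19.] [ 7. 24.]
plate_carrier_grip 0.97 [298. 378.] 2188 [ 470. -320.   13.] [ 1. 42.]
scanner 0.77 [277. 126.] 19820 [509. 177.  63.] [ 34. 118.]
scan_key_top 0.46 [248. 225.] 99 [573. -24.  60.] [50. 63.]
loupe 0.65 [364. 292.] 309 [ 339. -158.   48.] [44. 53.]
film_reel 0.58 [157. 250.] 1673 [765. -58.  38.] [-0. 44.]
film_can 0.52 [300. 377.] 2090 [ 470. -319.   13.] [ 8. 42.]
film_core 0.83 [174. 371.] 489 [ 727. -319.   33.] [-2. 39.]
dust_brush 0.87 [267. 483.] 1228 [ 534. -539.   18.] [ 1. 24.]
splice_tape 0.67 [206. 441.] 445 [ 657. -458.   19.] [ 3. 24.]
```

View both.

View pics/top0.png

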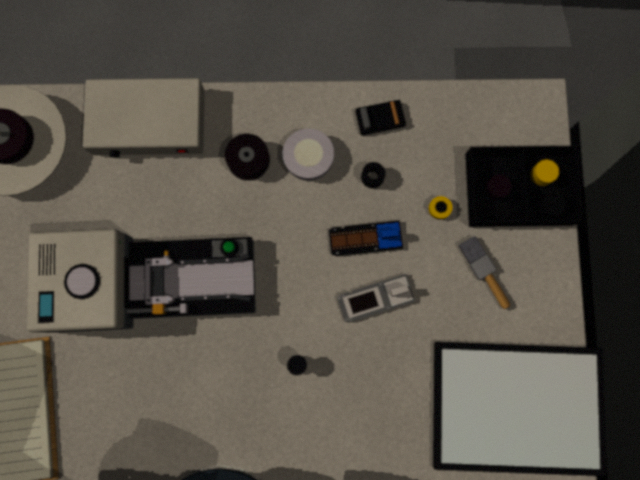

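View pics/scene0.png

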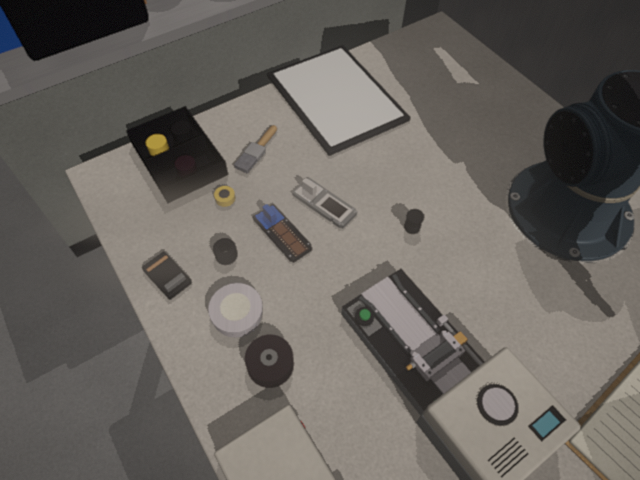

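```bash
cat >> h.py <<'E'
def ortho(n,img,z,x0,y0,w,h,s=2.5):
    """world view at plane z: image col = (y0 - y)*s (left=+y), row=(x0-x)*s"""
    K,T,_=cal(n); F=np.diag([1,-1,-1.])
    W=np.array([[0,-1/s,x0],[-1/s,0,y0],[0,0,z],[0,0,1]])  # (c,r,1)->world
    H=K@F@T[:3]@W
    return cv2.warpPerspective(img,H,(int(w*s),int(h*s)),flags=cv2.INTER_CUBIC|cv2.WARP_INVERSE_MAP)
E
python3 - <<'E'
from h import *
out=[]
for n in ("top","scene"):
    im=cv2.cvtColor(cv2.imread(f'pics/{n}0.png'),cv2.COLOR_BGR2RGB)
    o=ortho(n,im,40,600,160,260,180,2.3)
    o=np.clip(o.astype(float)*1.8,0,255).astype(np.uint8)
    for k in range(0,260,20): cv2.line(o,(int(k*2.3),0),(int(k*2.3),5),(255,0,0),1)
    for k in range(0,180,20): cv2.line(o,(0,int(k*2.3)),(5,int(k*2.3)),(255,0,0),1)
    out.append(o[:298])
save('',"deck0.png",np.vstack(out))
# carriers and scanner
for n in ("top","scene"):
    im=cv2.cvtColor(cv2.imread(f'pics/{n}0.png'),cv2.COLOR_BGR2RGB); d=np.load(n+'0.npy'); P=cloud(n,d)
    hsv=cv2.cvtColor(im,cv2.COLOR_RGB2HSV)
    blue=(hsv[...,0]>100)&(hsv[...,0]<130)&(hsv[...,1]>130)&(abs(P[...,0]-600)<120)&(abs(P[...,1]+310)<120)
    t=blue&(P[...,2]>34); print(n,'tab',blue.sum(),t.sum(),P[t].mean(0).round(1),cv2.minAreaRect(P[t][:,:2].astype(np.float32)), P[t][:,2].max())
    viewer.grab_frame(n)
    for o in ("strip_carrier_grip","scanner","scan_key_top"):
        r=viewer.regions_of(o,n)[0]; m=r["pixels"]; p=P[m]
        if o[1]=='t': q=p[(p[:,2]>7)&(p[:,2]<17)]
        elif o=='scanner': q=p[p[:,2]>104]
        else: q=p[p[:,2]>56]
        print(o,r['confidence'],len(q),q.mean(0).round(1),np.median(q[:,2]),cv2.minAreaRect(q[:,:2].astype(np.float32)))
    dk=P[(abs(P[...,0]-520)<20)&(abs(P[...,1]-30)<30)]; print('deck z',np.median(dk[:,2]))
E
```

```text
top tab 607 123 [ 602.  -348.1   41.4] ((653.9492797851562, -339.48712158203125), (124.85700988769531, 33.63856887817383), 9.944293022155762) 47.2406246006276
strip_carrier_grip 0.59 1784 [ 594.9 -297.5   12.4] 12.484921969419815 ((596.1842041015625, -301.4308776855469), (61.11973190307617, 149.9990692138672), 5.972786903381348)
scanner 0.65 8947 [503.9 256.6 122.8] 112.00381575162078 ((498.7388610839844, 72.81454467773438), (560.3805541992188, 198.7781219482422), 87.56044006347656)
scan_key_top 0.68 79 [573.2 -24.5  60.1] 60.344879638194016 ((573.0490112304688, -25.103271484375), (19.795513153076172, 18.239545822143555), 44.56575012207031)
deck z 39.91767899514275<stdin>:16: RuntimeWarning: Mean of empty slice.
  ret = um.true_divide(
Traceback (most recent call last):
ValueError: zero-size array to reduction operation maximum which has no identity
```

View pics/deck0.png

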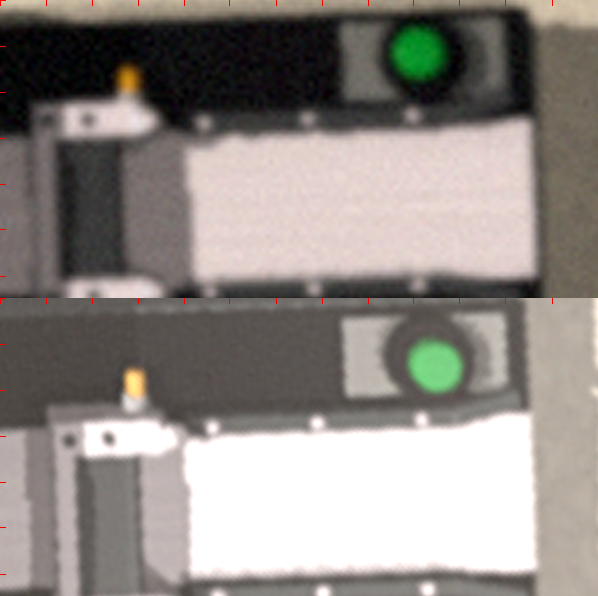

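```bash
python3 - <<'E'
from h import *
def line(pts):
    pts=np.array(pts,float)
    for _ in range(3):
        k=np.polyfit(pts[:,1],pts[:,0],1); r=pts[:,0]-np.polyval(k,pts[:,1]); pts=pts[abs(r)<max(0.6,2*r.std())]
    return k,r.std(),len(pts)
for n in ("top","scene"):
    im=cv2.cvtColor(cv2.imread(f'pics/{n}0.png'),cv2.COLOR_BGR2RGB); d=np.load(n+'0.npy'); P=cloud(n,d)
    s=4; x0,y0=620,170
    g=cv2.cvtColor(ortho(n,im,40,x0,y0,280,200,s),cv2.COLOR_RGB2GRAY).astype(float); g=cv2.GaussianBlur(g,(0,0),2)
    gx=np.diff(g,axis=0); 
    up,lo=[],[]
    for y in range(-35,65,2):   # scanner x -110..-10
        c=int((y0-y)*s)
        a=gx[:,c]; 
        r=int((x0-562)*s)+np.argmax(a[int((x0-562)*s):int((x0-530)*s)]); up.append((x0-(r+.5)/s,y))
        r=int((x0-505)*s)+np.argmin(a[int((x0-505)*s):int((x0-465)*s)]); lo.append((x0-(r+.5)/s,y))
    be=[]; right=[]; gy=np.diff(g,axis=1)
    for x in range(490,540,2):
        r=int((x0-x)*s); a=abs(gy[r]); c0=int((y0+55)*s); c=c0+np.argmax(a[c0:c0+int(35*s)]); be.append((y0-(c+.5)/s,x))
    for y in range(-60,70,3):
        c=int((y0-y)*s); a=-gx[:,c]; r=int((x0-612)*s)+np.argmax(a[int((x0-612)*s):int((x0-580)*s)]); right.append((x0-(r+.5)/s,y))
    for nm,l in (('upper',up),('lower',lo),('bedend',be),('bedright',right)):
        k,sd,m=line(l); print(n,nm,'slope deg',np.degrees(np.arctan(k[0])).round(2),'at0',k[1].round(1),'at y=0/x=515',np.polyval(k,515 if nm=='bedend' else 0).round(1),sd.round(2),m)
    # head top & front edge
    q=P[(P[...,2]>105)&(P[...,2]<116)&(abs(P[...,0]-510)<120)&(P[...,1]>120)&(P[...,1]<400)]
    print('head',cv2.minAreaRect(q[:,:2].astype(np.float32)),np.median(q[:,2]))
    m=(P[...,2]>7)&(P[...,2]<17)&(abs(P[...,0]-596)<60)&(abs(P[...,1]+301)<100)
    m=cv2.morphologyEx(m.astype(np.uint8),cv2.MORPH_OPEN,np.ones((5,5)))>0
    q=P[m]; print('carrier',len(q),cv2.minAreaRect(q[:,:2].astype(np.float32)),np.median(q[:,2]))
    m=(P[...,2]>35)&(P[...,2]<50)&(abs(P[...,0]-601)<30)&(abs(P[...,1]+349)<35); q=P[m]; print('tab',len(q),q.mean(0).round(1),cv2.minAreaRect(q[:,:2].astype(np.float32)))
E
```

```text
top upper slope deg -1.62 at0 542.9 at y=0/x=515 542.9 0.61 48
top lower slope deg -1.95 at0 480.0 at y=0/x=515 480.0 0.61 41
top bedend slope deg 1.84 at0 -88.7 at y=0/x=515 -72.1 0.37 23
top bedright slope deg -2.15 at0 594.7 at y=0/x=515 594.7 0.56 42
head ((506.72247314453125, 262.9222412109375), (190.08114624023438, 171.2211456298828), 2.050692558288574) 111.67028517459369
carrier 1157 ((595.803955078125, -301.9170227050781), (60.40726852416992, 147.79345703125), 4.775979042053223) 12.437391620184826
tab 120 [ 600.3 -348.6   41.5] ((600.9988403320312, -348.61724853515625), (14.853325843811035, 33.14232635498047), 3.3872134685516357)
scene upper slope deg -1.98 at0 542.9 at y=0/x=515 542.9 0.25 43
scene lower slope deg -2.06 at0 480.6 at y=0/x=515 480.6 0.25 46
scene bedend slope deg 1.95 at0 -89.5 at y=0/x=515 -71.9 0.2 23
scene bedright slope deg -1.86 at0 607.8 at y=0/x=515 607.8 0.26 40
head ((509.92449951171875, 263.81103515625), (189.9316864013672, 169.81201171875), 2.039872169494629) 112.02038328101253
carrier 1280 ((598.1738891601562, -300.487060546875), (62.23006057739258, 150.13145446777344), 5.621304512023926) 12.583128174056299
tab 99 [ 603.8 -346.9   40.9] ((603.4696044921875, -348.36114501953125), (15.00875473022461, 38.28104019165039), 7.385054111480713)
```

```bash
cat >> h.py <<'E'
def goal(x,y,z,ang,pos=None):
    """tool y axis at world angle ang (deg), tool down"""
    s=bot.sense(); R=s["tool_rot"]; p=s["tool_pos"]; a=np.radians(ang)
    from scipy.spatial.transform import Rotation as Ro
    Rg=np.array([[-np.sin(a)*-1*-1,np.cos(a),0],[np.cos(a),np.sin(a),0],[0,0,-1]]).T.T
    Rg=np.column_stack([[-np.sin(a),np.cos(a),0],[np.cos(a),np.sin(a),0],[0,0,-1]])
    d=R.T@(np.array([x,y,z])-p)
    print('pos',p.round(1),'off',(d/400).round(4),'turn',(np.degrees(Ro.from_matrix(R.T@Rg).as_rotvec())/360).round(4))
E
python3 -m creep '{"claw":[60,60,60,60,60,60,60,60,60,60,60,60],"offset":[[-0.85,-0.815,0],[-0.85,-0.815,0],[-0.85,-0.815,0],[-0.85,-0.815,0],[-0.85,-0.815,0],[-0.85,-0.815,0],[-0.85,-0.815,0],[-0.85,-0.815,0],[-0.85,-0.815,0],[-0.85,-0.815,0],[-0.85,-0.815,0],[-0.85,-0.815,0]],"turn":[[0,0,0.186],[0,0,0.186],[0,0,0.186],[0,0,0.186],[0,0,0.186],[0,0,0.186],[0,0,0.186],[0,0,0.186],[0,0,0.186],[0,0,0.186],[0,0,0.186],[0,0,0.186]]}'
python3 -c "
from h import *
goal(601.7,-349,120,5.6)"
```

```text
time_s: 2.3
tool_pos: [377.9, 60.7, 231.4]
tool_rot: [[-0.095, 0.995, 0.001], [0.995, 0.095, -0.001], [-0.001, 0.001, -1.0]]
ft_force: [-0.8, 0.9, 0.2]
grip_width: 0.605
grasp_force: 0.0
pos [377.9  60.7 231.4] off [-1.0725  0.4595  0.2798] turn [ 0.0001  0.0001 -0.0004]
```

```bash

python3 -m creep '{"claw":[60,60,60,60,60,60,60,60,60,60,60,60],"offset":[[-1,0.43,0.1],[-1,0.43,0.1],[-1,0.43,0.1],[-1,0.43,0.1],[-1,0.43,0.1],[-1,0.43,0.1],[-1,0.43,0.1],[-1,0.43,0.1],[-1,0.43,0.1],[-1,0.43,0.1],[-1,0.43,0.1],[-1,0.43,0.1]],"turn":[[0,0,0],[0,0,0],[0,0,0],[0,0,0],[0,0,0],[0,0,0],[0,0,0],[0,0,0],[0,0,0],[0,0,0],[0,0,0],[0,0,0]]}'
python3 -c "
from h import *
goal(601.7,-349,100,5.6)"
```

```text
time_s: 3.3
tool_pos: [587.5, -320.4, 189.0]
tool_rot: [[-0.095, 0.995, -0.002], [0.995, 0.095, 0.0], [0.0, -0.002, -1.0]]
ft_force: [-0.7, -1.0, -0.4]
grip_width: 0.599
grasp_force: 0.0
pos [ 587.5 -320.4  189. ] off [-0.0746  0.0289  0.2223] turn [-0.0003 -0.0001 -0.0003]
```

```bash

python3 -m creep '{"claw":[60,60,60,60,60,60,60,60,60,60,60,60],"offset":[[-0.075,0.029,0.1],[-0.075,0.029,0.2],[-0.075,0.029,0.26],[-0.075,0.029,0.3],[-0.075,0.029,0.33],[-0.075,0.029,0.36],[-0.075,0.029,0.39],[-0.075,0.029,0.41],[-0.075,0.029,0.427],[-0.075,0.029,0.427],[-0.075,0.029,0.427],[-0.075,0.029,0.427]],"turn":[[0,0,0],[0,0,0],[0,0,0],[0,0,0],[0,0,0],[0,0,0],[0,0,0],[0,0,0],[0,0,0],[0,0,0],[0,0,0],[0,0,0]]}'
python3 - <<'E'
from h import *
goal(601.7,-349,17,5.6)
im,d=viewer.grab_frame("scene"); o=im[170:290,210:350]; save('','g1.png',cv2.resize(o,None,fx=4.5,fy=4.5,interpolation=cv2.INTER_CUBIC))
E
```

```text
time_s: 4.3
tool_pos: [601.8, -345.8, 21.3]
tool_rot: [[-0.098, 0.995, 0.001], [0.995, 0.098, -0.0], [-0.001, 0.001, -1.0]]
ft_force: [0.4, -0.1, 0.6]
grip_width: 0.596
grasp_force: 0.0
pos [ 601.8 -345.8   21.3] off [-0.008  -0.001   0.0107] turn [0.0001 0.0001 0.0001]
```

View pics/g1.png

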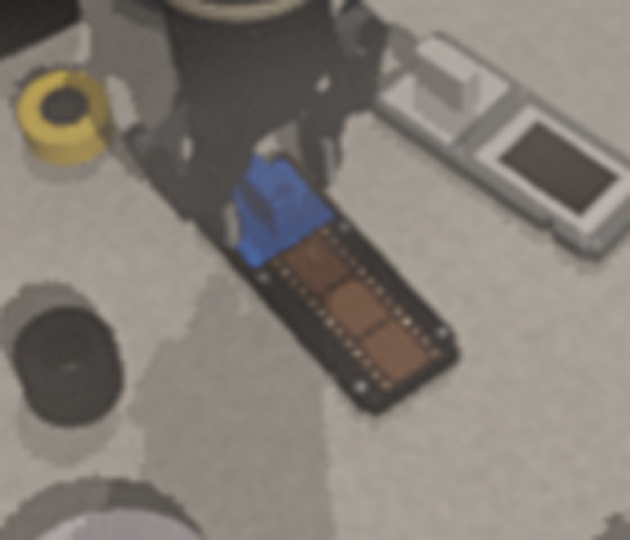

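The fingers straddle the blue tab (crop ≈ (285,195)), clear of the white-tabbed carrier and tape. Closing.

```bash

python3 -m creep '{"claw":[60,60,60,0,0,0,0,0,0,0,0,0],"offset":[[-0.008,0,0.005],[-0.008,0,0.01],[-0.008,0,0.01],[-0.008,0,0.01],[-0.008,0,0.01],[-0.008,0,0.01],[-0.008,0,0.01],[-0.008,0,0.01],[-0.008,0,0.01],[-0.008,0,0.01],[-0.008,0,0.01],[-0.008,0,0.01]],"turn":[[0,0,0],[0,0,0],[0,0,0],[0,0,0],[0,0,0],[0,0,0],[0,0,0],[0,0,0],[0,0,0],[0,0,0],[0,0,0],[0,0,0]]}' 45
python3 -c "
from h import *
goal(601.7,-349,17,5.6)"
```

```text
time_s: 5.35
tool_pos: [601.8, -348.8, 16.7]
tool_rot: [[-0.098, 0.995, 0.0], [0.995, 0.098, -0.0], [-0.0, 0.0, -1.0]]
ft_force: [1.0, 1.1, 3.6]
grip_width: 0.152
grasp_force: 45.1
pos [ 601.8 -348.8   16.7] off [-0.0004 -0.0004 -0.0008] turn [0.     0.     0.0001]
```

```bash

python3 -m creep '{"claw":[0,0,0,0,0,0,0,0,0,0,0,0],"offset":[[0,0,-0.03],[0,0,-0.08],[0,0,-0.16],[0,0,-0.24],[0.05,-0.02,-0.28],[0.13,-0.06,-0.28],[0.21,-0.1,-0.28],[0.29,-0.14,-0.28],[0.35,-0.16,-0.28],[0.379,-0.171,-0.28],[0.379,-0.171,-0.28],[0.379,-0.171,-0.28]],"turn":[[0,0,0],[0,0,0],[0,0,0],[0,0,0],[0,0,0],[0,0,0.003],[0,0,0.006],[0,0,0.01],[0,0,0.01],[0,0,0.01],[0,0,0.01],[0,0,0.01]]}'
python3 - <<'E'
from h import *
goal(518.5,-197,59,2.0)
print(bot.sense()['ft_force'],bot.sense()['grip_width'])
s=bot.sense()['tool_pos']
for n in ("top","scene"):
    im,d=viewer.grab_frame(n); P=cloud(n,d)
    m=(abs(P[...,2]-s[2]-(12-16.7))<5)&(abs(P[...,0]-513)<60)&(P[...,1]>-190)&(P[...,1]<-50)
    m=cv2.morphologyEx(m.astype(np.uint8),cv2.MORPH_OPEN,np.ones((5,5)))>0
    q=P[m]; print(n,len(q),cv2.minAreaRect(q[:,:2].astype(np.float32)),np.median(q[:,2]) if len(q) else 0, q[:,1].max() if len(q) else 0)
    save(n,n+'2.png',im[150:390,80:400] if n=='top' else im[200:440,200:520])
a=cv2.imread('pics/top2.png');b=cv2.imread('pics/scene2.png');cv2.imwrite('pics/c2.png',cv2.resize(np.hstack([a,b]),(800,300)))
E
```

```text
time_s: 6.35
tool_pos: [518.7, -204.3, 129.3]
tool_rot: [[-0.036, 0.999, 0.0], [0.999, 0.036, -0.0], [-0.0, 0.0, -1.0]]
ft_force: [0.6, -0.2, -4.7]
grip_width: 0.151
grasp_force: 44.4
pos [ 518.7 -204.3  129.3] off [1.830e-02 1.000e-04 1.757e-01] turn [0.0001 0.0001 0.0002]
[ 0.62812693 -0.24339502 -4.67124985] 0.15137483027959972
top 0 ((0.0, 0.0), (0.0, 0.0), 0.0) 0 0
scene 1423 ((517.3800048828125, -135.66336059570312), (62.216854095458984, 108.66691589355469), 1.7485626935958862) 124.73017931793254 -81.89438454004534
```

View pics/c2.png

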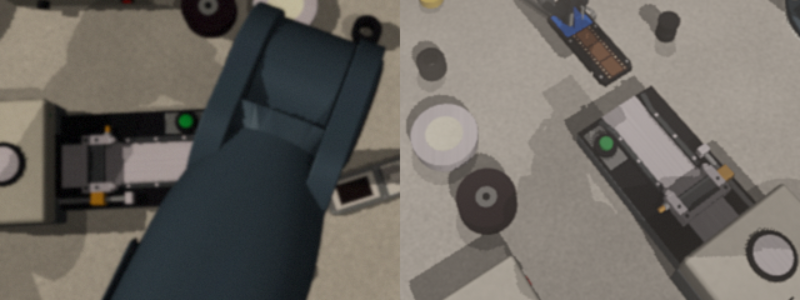

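```bash

python3 -m creep '{"claw":[0,0,0,0,0,0,0,0,0,0,0,0],"offset":[[0,0,0.06],[0,0,0.13],[0,0,0.16],[0,0,0.176],[0,0,0.176],[0.02,0,0.176],[0.04,0,0.176],[0.06,0,0.176],[0.07,0,0.176],[0.08,0,0.176],[0.08,0,0.176],[0.08,0,0.176]],"turn":[[0,0,0],[0,0,0],[0,0,0],[0,0,0],[0,0,0],[0,0,0],[0,0,0],[0,0,0],[0,0,0],[0,0,0],[0,0,0],[0,0,0]]}'
python3 -c "
from h import *
goal(518.5,-172,58,2.0);print(bot.sense()['ft_force'])"
```

```text
time_s: 7.45
tool_pos: [517.8, -172.4, 58.4]
tool_rot: [[-0.036, 0.999, 0.0], [0.999, 0.036, -0.0], [-0.0, 0.0, -1.0]]
ft_force: [-0.6, 1.3, -3.0]
grip_width: 0.155
grasp_force: 44.5
pos [ 517.8 -172.4   58.4] off [0.0011 0.0018 0.0009] turn [0.0001 0.     0.0002]
[-0.56741624  1.28657077 -2.95422191]
```

```bash

python3 -m creep '{"claw":[0,0,0,0,0,0,0,0,0,0],"offset":[[0.01,0,0],[0.02,0,0],[0.03,0,0],[0.04,0,0],[0.05,0,0],[0.06,0,0],[0.07,0,0],[0.08,0,0],[0.08,0,0],[0.08,0,0]],"turn":[[0,0,0],[0,0,0],[0,0,0],[0,0,0],[0,0,0],[0,0,0],[0,0,0],[0,0,0],[0,0,0],[0,0,0]]}'
python3 - <<'E'
from h import *
print(bot.sense()['ft_force'],bot.sense()['ft_torque'])
im,d=viewer.grab_frame("scene"); o=ortho("scene",im,52,600,60,260,180,3); o=np.clip(o*1.5,0,255).astype(np.uint8); save('','r3.png',o)
E
```

```text
time_s: 8.28
tool_pos: [516.5, -140.5, 58.1]
tool_rot: [[-0.036, 0.999, -0.0], [0.999, 0.036, -0.0], [-0.0, -0.0, -1.0]]
ft_force: [-0.1, -0.0, -3.3]
grip_width: 0.152
grasp_force: 44.4
[-0.1162192  -0.04225636 -3.27272493] [-0.08160933 -0.0031335  -0.02324472]
```

View pics/r3.png

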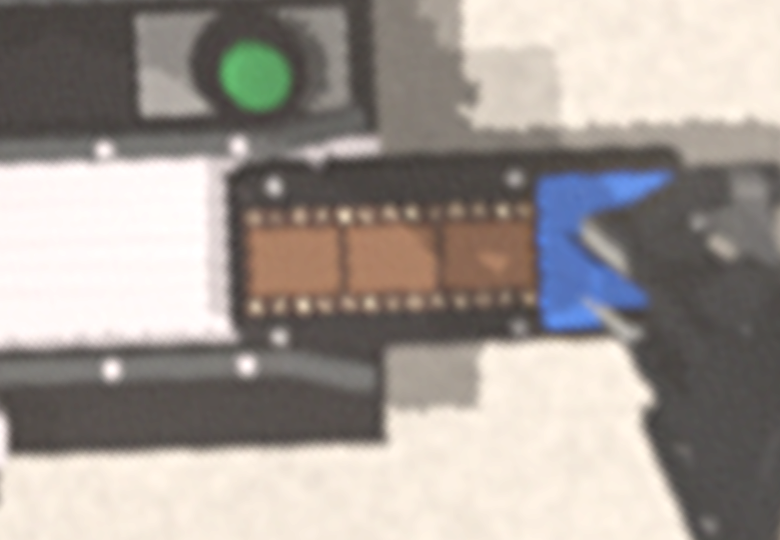

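The nose (col 235, rows 170–335) is between the rails with no contact force. Continuing.

```bash

python3 -m creep '{"claw":[0,0,0,0,0,0,0,0,0,0],"offset":[[0.012,0,0],[0.025,0,0],[0.038,0,0],[0.05,0,0],[0.063,0,0],[0.076,0,0],[0.088,0,0],[0.1,0,0],[0.1,0,0],[0.1,0,0]],"turn":[[0,0,0],[0,0,0],[0,0,0],[0,0,0],[0,0,0],[0,0,0],[0,0,0],[0,0,0],[0,0,0],[0,0,0]]}'
python3 - <<'E'
from h import *
print(bot.sense()['ft_force'],bot.sense()['ft_torque'])
E
python3 -m creep '{"claw":[0,0,0,0,0,0,0,0,0,0],"offset":[[0.012,0,0],[0.025,0,0],[0.038,0,0],[0.05,0,0],[0.063,0,0],[0.076,0,0],[0.088,0,0],[0.09,0,0],[0.09,0,0],[0.09,0,0]],"turn":[[0,0,0],[0,0,0],[0,0,0],[0,0,0],[0,0,0],[0,0,0],[0,0,0],[0,0,0],[0,0,0],[0,0,0]]}'
```

```text
time_s: 9.17
tool_pos: [515.1, -100.5, 58.1]
tool_rot: [[-0.036, 0.999, 0.0], [0.999, 0.036, -0.0], [-0.0, 0.0, -1.0]]
ft_force: [0.3, 0.2, -3.5]
grip_width: 0.153
grasp_force: 44.4
[ 0.2583391   0.20240174 -3.49202576] [-0.15320128 -0.01041763 -0.0098892 ]
time_s: 10.0
tool_pos: [513.8, -64.7, 58.1]
tool_rot: [[-0.036, 0.999, 0.0], [0.999, 0.036, -0.0], [-0.0, 0.0, -1.0]]
ft_force: [-0.6, 0.0, -2.9]
grip_width: 0.155
grasp_force: 44.4
```

```bash

python3 -m creep '{"claw":[0,0,0,0],"offset":[[0,0,0.002],[0,0,0.003],[0,0,0.003],[0,0,0.003]],"turn":[[0,0,0],[0,0,0],[0,0,0],[0,0,0]]}'
python3 -m creep '{"claw":[10,20,30,40,40,40,40,40],"offset":[[0,0,0],[0,0,0],[0,0,0],[0,0,0],[0,0,0],[0,0,0],[0,0,0],[0,0,0]],"turn":[[0,0,0],[0,0,0],[0,0,0],[0,0,0],[0,0,0],[0,0,0],[0,0,0],[0,0,0]]}'
```

```text
time_s: 10.33
tool_pos: [513.8, -64.8, 56.9]
tool_rot: [[-0.035, 0.999, -0.0], [0.999, 0.035, -0.0], [-0.0, -0.0, -1.0]]
ft_force: [0.4, -0.0, -1.8]
grip_width: 0.15
grasp_force: 44.5
time_s: 11.0
tool_pos: [513.8, -64.7, 56.9]
tool_rot: [[-0.035, 0.999, 0.0], [0.999, 0.035, -0.0], [-0.0, 0.0, -1.0]]
ft_force: [0.8, 0.2, 0.5]
grip_width: 0.399
grasp_force: 0.0
```

```bash

python3 -m creep '{"claw":[40,40,40,20,0,0,0,0,0,0,0,0],"offset":[[0,0,-0.04],[0,0,-0.1],[0,0,-0.14],[-0.06,0,-0.14],[-0.12,0,-0.14],[-0.135,0,-0.14],[-0.135,0,-0.14],[-0.135,0,-0.06],[-0.135,0,0],[-0.135,0,0.02],[-0.135,0,0.03],[-0.135,0,0.03]],"turn":[[0,0,0],[0,0,0],[0,0,0],[0,0,0],[0,0,0],[0,0,0],[0,0,0],[0,0,0],[0,0,0],[0,0,0],[0,0,0],[0,0,0]]}'
python3 - <<'E'
from h import *
im,d=viewer.grab_frame("scene"); o=ortho("scene",im,52,600,110,260,180,3); o=np.clip(o*1.5,0,255).astype(np.uint8); save('','r4.png',o)
E
```

```text
time_s: 12.0
tool_pos: [515.5, -118.1, 44.8]
tool_rot: [[-0.036, 0.999, -0.001], [0.999, 0.036, 0.0], [0.0, -0.001, -1.0]]
ft_force: [-0.9, 0.2, -0.3]
grip_width: 0.005
grasp_force: 0.0
```

View pics/r4.png

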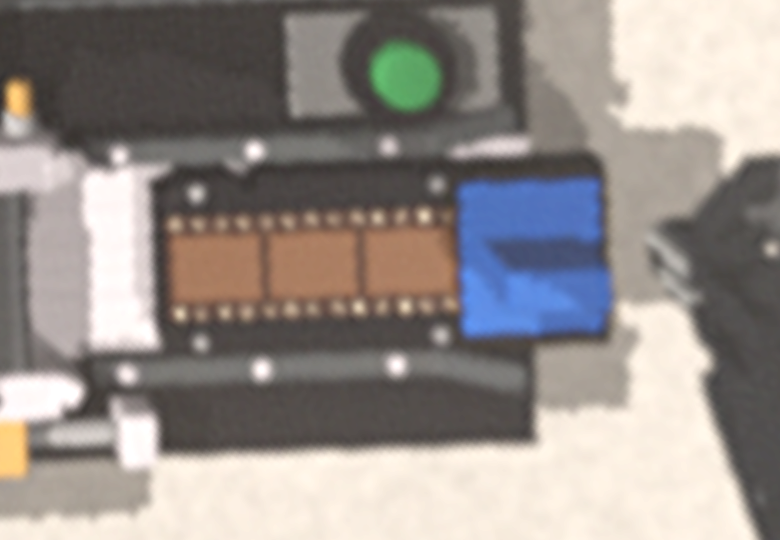

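```bash

python3 -m creep '{"claw":[0,0,0,0,0,0],"offset":[[0.012,0,0],[0.024,0,0],[0.036,0,0],[0.048,0,0],[0.055,0,0],[0.055,0,0]],"turn":[[0,0,0],[0,0,0],[0,0,0],[0,0,0],[0,0,0],[0,0,0]]}'
python3 -m creep '{"claw":[0,0,0,0,0,0,0,0,0],"offset":[[0.008,0,0],[0.016,0,0],[0.024,0,0],[0.032,0,0],[0.04,0,0],[0.048,0,0],[0.056,0,0],[0.062,0,0],[0.062,0,0]],"turn":[[0,0,0],[0,0,0],[0,0,0],[0,0,0],[0,0,0],[0,0,0],[0,0,0],[0,0,0],[0,0,0]]}'
```

```text
time_s: 12.55
tool_pos: [515.0, -96.0, 45.1]
tool_rot: [[-0.036, 0.999, 0.0], [0.999, 0.036, 0.0], [0.0, 0.0, -1.0]]
ft_force: [-0.6, 0.1, 0.3]
grip_width: -0.001
grasp_force: 0.0
time_s: 13.3
tool_pos: [514.0, -71.3, 44.9]
tool_rot: [[-0.036, 0.999, -0.0], [0.999, 0.036, 0.0], [0.0, -0.0, -1.0]]
ft_force: [-0.2, 0.2, -0.4]
grip_width: 0.001
grasp_force: 0.0
```

```bash

python3 -m creep '{"claw":[0,0,0,0],"offset":[[0.004,0,0],[0.008,0,0],[0.012,0,0],[0.012,0,0]],"turn":[[0,0,0],[0,0,0],[0,0,0],[0,0,0]]}' | sed -n '2p;4p'
python3 -m creep '{"claw":[0,0,0,0],"offset":[[0.004,0,0],[0.008,0,0],[0.01,0,0],[0.01,0,0]],"turn":[[0,0,0],[0,0,0],[0,0,0],[0,0,0]]}'| sed -n '2p;4p'
python3 - <<'E'
from h import *
im,d=viewer.grab_frame("scene"); o=ortho("scene",im,52,600,150,260,180,3); o=np.clip(o*1.5,0,255).astype(np.uint8); save('','r5.png',o)
E
```

```text
tool_pos: [513.8, -66.9, 44.9]
ft_force: [0.4, -0.5, 0.1]
tool_pos: [513.7, -62.9, 44.9]
ft_force: [-0.1, -0.2, -0.2]
```

View pics/r5.png

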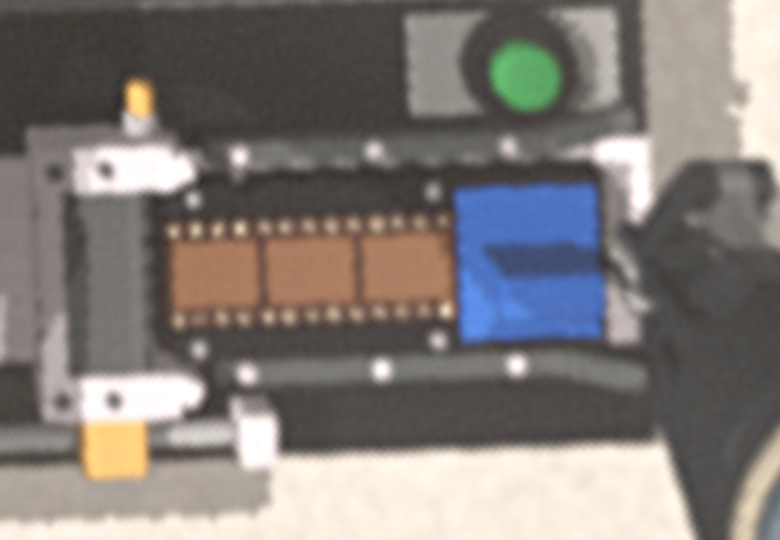

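The carrier (nose col ≈152) is sliding into the shuttle mouth, straight. Now small steps.

```bash
f() { sed -n '2p;4p'; }
python3 -m creep '{"claw":[0,0,0],"offset":[[0.002,0,0],[0.004,0,0],[0.005,0,0]],"turn":[[0,0,0],[0,0,0],[0,0,0]]}' | f
python3 -m creep '{"claw":[0,0,0],"offset":[[0.002,0,0],[0.004,0,0],[0.005,0,0]],"turn":[[0,0,0],[0,0,0],[0,0,0]]}' | f
python3 -m creep '{"claw":[0,0,0],"offset":[[0.002,0,0],[0.004,0,0],[0.005,0,0]],"turn":[[0,0,0],[0,0,0],[0,0,0]]}' | f
```

```text
tool_pos: [513.6, -61.1, 44.9]
ft_force: [-0.9, -0.5, 0.5]
tool_pos: [513.6, -59.0, 44.9]
ft_force: [-0.3, -1.3, 0.1]
tool_pos: [513.5, -57.5, 44.9]
ft_force: [-0.4, -8.8, 0.3]
```

```bash
f() { sed -n '2p;4p'; }
python3 -m creep '{"claw":[0,0,0],"offset":[[0.001,0,0],[0.002,0,0],[0.003,0,0]],"turn":[[0,0,0],[0,0,0],[0,0,0]]}' | f
python3 -m creep '{"claw":[0,0,0],"offset":[[0.001,0,0],[0.002,0,0],[0.003,0,0]],"turn":[[0,0,0],[0,0,0],[0,0,0]]}' | f
```

```text
tool_pos: [513.5, -56.6, 44.9]
ft_force: [-0.4, -7.2, 0.8]
tool_pos: [513.4, -55.5, 44.9]
ft_force: [-0.3, -9.6, -0.1]
```

```bash
f() { sed -n '2p;4p'; }
python3 -m creep '{"claw":[0,0,0],"offset":[[0.001,0,0],[0.002,0,0],[0.003,0,0]],"turn":[[0,0,0],[0,0,0],[0,0,0]]}' | f
python3 -m creep '{"claw":[0,0,0],"offset":[[0.001,0,0],[0.002,0,0],[0.003,0,0]],"turn":[[0,0,0],[0,0,0],[0,0,0]]}' | f
```

```text
tool_pos: [513.4, -54.3, 44.9]
ft_force: [-0.6, -9.1, 0.3]
tool_pos: [513.4, -53.0, 44.9]
ft_force: [-0.1, -6.9, 0.1]
```

Past the ball's crest; sliding on in short steps.

```bash
f() { sed -n '2p;4p'; }
python3 -m creep '{"claw":[0,0,0,0],"offset":[[0.002,0,0],[0.004,0,0],[0.006,0,0],[0.007,0,0]],"turn":[[0,0,0],[0,0,0],[0,0,0],[0,0,0]]}' | f
python3 -m creep '{"claw":[0,0,0,0],"offset":[[0.002,0,0],[0.004,0,0],[0.006,0,0],[0.007,0,0]],"turn":[[0,0,0],[0,0,0],[0,0,0],[0,0,0]]}' | f
python3 -m creep '{"claw":[0,0,0,0],"offset":[[0.002,0,0],[0.004,0,0],[0.006,0,0],[0.007,0,0]],"turn":[[0,0,0],[0,0,0],[0,0,0],[0,0,0]]}' | f
```

```text
tool_pos: [513.4, -49.8, 44.9]
ft_force: [0.9, -6.3, -0.3]
tool_pos: [513.3, -46.9, 44.9]
ft_force: [0.7, -5.0, -1.3]
tool_pos: [513.1, -44.1, 44.9]
ft_force: [-0.5, -7.2, -0.7]
```

```bash
f() { sed -n '2p;4p'; }
python3 -m creep '{"claw":[0,0,0,0],"offset":[[0.002,0,0],[0.004,0,0],[0.006,0,0],[0.007,0,0]],"turn":[[0,0,0],[0,0,0],[0,0,0],[0,0,0]]}' | f
python3 -m creep '{"claw":[0,0,0,0],"offset":[[0.002,0,0],[0.004,0,0],[0.006,0,0],[0.007,0,0]],"turn":[[0,0,0],[0,0,0],[0,0,0],[0,0,0]]}' | f
python3 -m creep '{"claw":[0,0,0,0],"offset":[[0.002,0,0],[0.004,0,0],[0.006,0,0],[0.007,0,0]],"turn":[[0,0,0],[0,0,0],[0,0,0],[0,0,0]]}' | f
```

```text
tool_pos: [513.0, -41.3, 44.9]
ft_force: [0.3, -3.6, -1.1]
tool_pos: [512.9, -38.4, 44.9]
ft_force: [0.1, -4.7, -0.0]
tool_pos: [512.8, -35.6, 44.9]
ft_force: [0.1, -6.3, -0.6]
```

```bash
f() { sed -n '2p;4p'; }
python3 -m creep '{"claw":[0,0,0],"offset":[[0.0015,0,0],[0.003,0,0],[0.004,0,0]],"turn":[[0,0,0],[0,0,0],[0,0,0]]}' | f
python3 -m creep '{"claw":[0,0,0],"offset":[[0.0015,0,0],[0.003,0,0],[0.004,0,0]],"turn":[[0,0,0],[0,0,0],[0,0,0]]}' | f
```

```text
tool_pos: [512.7, -34.0, 44.9]
ft_force: [1.0, -3.0, -0.1]
tool_pos: [512.7, -32.1, 44.9]
ft_force: [1.0, -1.9, 0.0]
```

```bash
f() { sed -n '2p;4p'; }
python3 -m creep '{"claw":[0,0],"offset":[[0.001,0,0],[0.002,0,0]],"turn":[[0,0,0],[0,0,0]]}' | f
python3 -m creep '{"claw":[0,0],"offset":[[0.001,0,0],[0.002,0,0]],"turn":[[0,0,0],[0,0,0]]}' | f
```

```text
tool_pos: [512.7, -31.3, 44.9]
ft_force: [1.5, -1.2, -1.1]
tool_pos: [512.5, -30.5, 44.9]
ft_force: [0.2, -0.9, 0.2]
```

```bash
f() { sed -n '2p;4p'; }
python3 -m creep '{"claw":[0,0],"offset":[[0.001,0,0],[0.002,0,0]],"turn":[[0,0,0],[0,0,0]]}' | f
python3 -m creep '{"claw":[0,0],"offset":[[0.001,0,0],[0.002,0,0]],"turn":[[0,0,0],[0,0,0]]}' | f
```

```text
tool_pos: [512.5, -30.4, 44.9]
ft_force: [0.5, -8.9, 0.0]
tool_pos: [512.5, -30.3, 44.9]
ft_force: [-0.3, -14.5, -0.5]
```

```bash
f() { sed -n '2p;4p'; }
python3 -m creep '{"claw":[0,0],"offset":[[0.001,0,0],[0.001,0,0]],"turn":[[0,0,0],[0,0,0]]}' | f
python3 -m creep '{"claw":[0,0],"offset":[[0.001,0,0],[0.001,0,0]],"turn":[[0,0,0],[0,0,0]]}' | f
```

```text
tool_pos: [512.5, -30.2, 45.0]
ft_force: [0.1, -15.1, -0.3]
tool_pos: [512.5, -30.2, 45.0]
ft_force: [-0.1, -18.0, 0.1]
```

Hard wall met (≈15 N) right after the drop: home. Backing off, rising and checking.

```bash

python3 -m creep '{"claw":[0,0,0,0,0,0,0,0,0,0,0],"offset":[[-0.006,0,0],[-0.02,0,0],[-0.05,0,0],[-0.08,0,0],[-0.08,0,0],[-0.08,0,-0.08],[-0.08,0,-0.16],[-0.2,0,-0.24],[-0.3,0,-0.24],[-0.3,0,-0.24],[-0.3,0,-0.24]],"turn":[[0,0,0],[0,0,0],[0,0,0],[0,0,0],[0,0,0],[0,0,0],[0,0,0],[0,0,0],[0,0,0],[0,0,0],[0,0,0]]}'
python3 - <<'E'
from h import *
for n in ("top","scene"):
    im,d=viewer.grab_frame(n); P=cloud(n,d)
    hsv=cv2.cvtColor(im,cv2.COLOR_RGB2HSV)
    g=(abs(hsv[...,0].astype(int)-65)<18)&(hsv[...,1]>110)&(abs(P[...,0]-575)<30)&(abs(P[...,1]+24)<30)&(P[...,2]>55)
    print(n,'key',g.sum(),P[g].mean(0).round(1),np.median(P[g][:,2]), [ (P[g][:,i].min().round(1),P[g][:,i].max().round(1)) for i in (0,1)])
    m=(P[...,2]>76)&(P[...,2]<86)&(abs(P[...,0]-511)<30)&(P[...,1]>-40)&(P[...,1]<60); q=P[m]; print('tab',len(q),q.mean(0).round(1) if len(q) else 0)
    if n=='scene': o=ortho(n,im,52,600,190,260,180,3); save('','r6.png',np.clip(o*1.5,0,255).astype(np.uint8))
goal(574.5,-24,85,2)
E
```

```text
time_s: 20.18
tool_pos: [517.1, -151.5, 141.6]
tool_rot: [[-0.032, 0.999, 0.002], [0.999, 0.032, -0.001], [-0.001, 0.001, -1.0]]
ft_force: [-0.4, -0.3, -0.5]
grip_width: -0.001
grasp_force: 0.0<stdin>:6: RuntimeWarning: Mean of empty slice.
  ret = um.true_divide(
  return _methods._mean(a, axis=axis, dtype=dtype,
  ret = ret.dtype.type(ret / rcount)
Traceback (most recent call last):
ValueError: zero-size array to reduction operation minimum which has no identity
```

```bash

python3 - <<'E'
from h import *
im,d=viewer.grab_frame("scene"); P=cloud("scene",d)
hsv=cv2.cvtColor(im,cv2.COLOR_RGB2HSV)
g=(abs(hsv[...,0].astype(int)-65)<18)&(hsv[...,1]>90)&(abs(P[...,0]-575)<30)&(abs(P[...,1]+24)<30)&(P[...,2]>55)
print('key',g.sum(),P[g].mean(0).round(1))
m=(P[...,2]>76)&(P[...,2]<86)&(abs(P[...,0]-511)<30)&(P[...,1]>-40)&(P[...,1]<60); q=P[m]; print('tab',len(q),q.mean(0).round(1))
o=ortho("scene",im,52,600,190,260,180,3); save('','r6.png',np.clip(o*1.5,0,255).astype(np.uint8))
goal(574.5,-24,85,2)
E
```

```text
key 84 [577.  -22.7  59.7]
tab 133 [513.7   8.3  81.2]
pos [ 516.5 -148.7  140.6] off [0.3066 0.1556 0.139 ] turn [-0.0001 -0.0001 -0.0002]
```

View pics/r6.png

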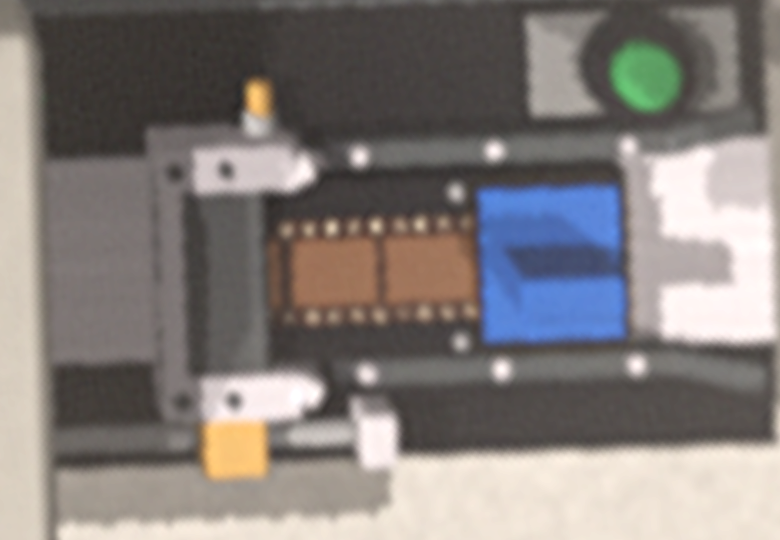

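The carrier is home: rear end at col 630, nose under the strap, straight between the rails; key at (645,75). Now the key.

```bash
f() { sed -n '1,2p;4p'; }
python3 -m creep '{"claw":[0,0,0,0,0,0,0,0,0,0,0],"offset":[[0.08,0.04,0],[0.16,0.08,0],[0.24,0.12,0],[0.29,0.15,0],[0.306,0.157,0],[0.306,0.157,0.05],[0.306,0.157,0.1],[0.306,0.157,0.15],[0.306,0.157,0.18],[0.306,0.157,0.192],[0.306,0.157,0.192]],"turn":[[0,0,0],[0,0,0],[0,0,0],[0,0,0],[0,0,0],[0,0,0],[0,0,0],[0,0,0],[0,0,0],[0,0,0],[0,0,0]]}' | f
python3 -m creep '{"claw":[0,0,0,0],"offset":[[0,0,0.004],[0,0,0.008],[0,0,0.01],[0,0,0.01]],"turn":[[0,0,0],[0,0,0],[0,0,0],[0,0,0]]}' | f
```

```text
time_s: 21.2
tool_pos: [573.9, -23.4, 62.9]
ft_force: [-0.8, -0.5, 0.5]
time_s: 21.53
tool_pos: [575.4, -23.7, 60.5]
ft_force: [0.0, -0.0, 0.8]
```

```bash
f() { sed -n '1,2p;4p'; }
python3 -m creep '{"claw":[0,0,0,0],"offset":[[0,0,0.003],[0,0,0.006],[0,0,0.008],[0,0,0.008]],"turn":[[0,0,0],[0,0,0],[0,0,0],[0,0,0]]}' | f
python3 -m creep '{"claw":[0,0,0],"offset":[[0,0,0.0015],[0,0,0.002],[0,0,0.002]],"turn":[[0,0,0],[0,0,0],[0,0,0]]}' | f
```

```text
time_s: 21.87
tool_pos: [575.5, -23.7, 57.1]
ft_force: [1.0, 0.1, 4.1]
time_s: 22.12
tool_pos: [575.4, -23.7, 56.3]
ft_force: [2.7, 0.2, 5.3]
```

```bash
f() { sed -n '1,2p;4p'; }
python3 -m creep '{"claw":[0,0,0],"offset":[[0,0,0.001],[0,0,0.002],[0,0,0.002]],"turn":[[0,0,0],[0,0,0],[0,0,0]]}' | f
python3 -m creep '{"claw":[0,0,0],"offset":[[0,0,0.001],[0,0,0.001],[0,0,0.001]],"turn":[[0,0,0],[0,0,0],[0,0,0]]}' | f
```

```text
time_s: 22.37
tool_pos: [575.5, -23.7, 55.9]
ft_force: [0.3, 0.2, 12.7]
time_s: 22.62
tool_pos: [575.6, -23.7, 55.8]
ft_force: [-3.3, 0.0, 17.1]
```

Key bottomed (force climbs past 12 N). Rising away and checking.

```bash

python3 -m creep '{"claw":[0,0,0,0,0,0,0,0,0,0,0,0],"offset":[[0,0,-0.01],[0,0,-0.04],[0,0,-0.1],[0,0,-0.18],[0,0,-0.26],[-0.1,0,-0.3],[-0.2,0,-0.3],[-0.3,0,-0.3],[-0.35,0,-0.3],[-0.35,0,-0.3],[-0.35,0,-0.3],[-0.35,0,-0.3]],"turn":[[0,0,0],[0,0,0],[0,0,0],[0,0,0],[0,0,0],[0,0,0],[0,0,0],[0,0,0],[0,0,0],[0,0,0],[0,0,0],[0,0,0]]}'
python3 - <<'E'
from h import *
im,d=viewer.grab_frame("scene"); P=cloud("scene",d)
hsv=cv2.cvtColor(im,cv2.COLOR_RGB2HSV)
g=(abs(hsv[...,0].astype(int)-65)<18)&(hsv[...,1]>90)&(abs(P[...,0]-575)<30)&(abs(P[...,1]+24)<30)&(P[...,2]>50)
print('key',g.sum(),P[g].mean(0).round(1))
m=(P[...,2]>76)&(P[...,2]<86)&(abs(P[...,0]-511)<30)&(P[...,1]>-40)&(P[...,1]<60); q=P[m]; print('tab',len(q),q.mean(0).round(1))
E
```

```text
time_s: 23.62
tool_pos: [579.8, -163.2, 174.5]
tool_rot: [[-0.035, 0.999, -0.001], [0.999, 0.035, 0.001], [0.001, -0.001, -1.0]]
ft_force: [0.4, 0.8, 0.1]
grip_width: -0.001
grasp_force: 0.0
key 89 [577.  -22.7  59.8]
tab 130 [513.5   8.6  81.5]
```

```bash
python3 -c "
from h import *
print(bot.hand_in())"
```

```text
the job is handed in; nothing more can be done
None
```

I loaded the black carrier into the shuttle until it met the end wall and let go of it, then pressed the green key fully; the key sprang back up and the job is handed in. I judged the click by feel, because I did not read the ball's value: the push dropped to about 1 N just before the wall. No result came back from the hand-in.

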